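Free the fruit from behind the seasoning

ROBOT

A 6-joint arm with a two-finger parallel gripper is mounted at the origin on the work surface; the furniture and walls round the work are solid. World frame = base frame: x ahead of the robot, y to its left, z up, the work surface at z = 0. Lengths are in m, angles in rad, forces in N, time in s.
With the tool pointing down it reaches from about 0.325 to 0.775 m from the base axis. Payload 9.3 kg.
Tool frame: the origin (TCP) lies midway between the tips of the shut fingers; the grasp point (between the pads) lies 19 mm behind it; z points along the fingers, y is the line along which they close (so a half turn about z gives the same grasp; the last joint's range is limited). The gripper opens to 85 mm and grips with 20 to 120 N. Pads are 22 mm wide; open, the fingers measure 114 mm over their backs; the gripper's body (76 mm by 85 mm) begins 54 mm behind the grasp point. The pads swing forward as they close: fully open they stand 13 mm farther back than shut.
Start: joints at [-1.31, 0.259, 0.021, 1.334, 0, 1.418], TCP at [0.221, -0.504, 0.194] pointing down, gripper open.
Joint ranges: [-3.04, 3.04], [-0.91, 1.82], [-1.04, 1.36], [-1.92, 1.95], [-1.52, 1.45], [-3.14, 3.14]. Speed limits (rad/s): [2.22, 2.22, 2.79, 3.14, 3.14, 3.14].

INTERFACE

Orientations are given as a unit quaternion [w, x, y, z].
In Python, from bench import bot, viewer gives the robot as it stands. The module is installed in compiled form; this text tells all that it offers.
- The arm moves only by the tool jog_arm, never from a script. Its argument "rows" is a list of rows, each a list of 3 entries, a list of its own where there are three numbers: the opening, from 0 (shut) to 1 (fully open), then the shift along the tool's x, y, z in mm, then the turn, a rotation vector about the tool's x, y, z in rad. A call has 1 to 10 rows; each row shifts and turns the commanded pose from where the row before left it, along the tool's axes as they then stand; what a row does not reach is not made up. A row lasts 1/10 s, in which the tool goes at most 50 mm and 8.59 degrees, less where a joint would pass 70% of its speed; a pose out of reach is approached as far as the arm can. A call is refused whole if a number of a shift passes 50 or a number of a turn 0.15, either way. A call with a gripper value outside its range is refused whole. The fingers move at their own pace and stop on an object; "force" is the grip in N (left out, the last holds). Time passes only in rows, so rows that do not move let the fingers close. It gives the time, the measured TCP pose, the force, the opening and the grip force at its end, in the units of the state.
- bot.read_state(): the state, without advancing time (a new reading comes with each control period).
- viewer.capture(name): name is "scene" or "top" or "wrist"; returns the picture (480x640x3 uint8, red, green, blue); there is no depth.
- viewer.get_calibration(name): a dict with "fx", "fy", "cx", "cy" (pixels), "k1" (the pictures are not rectified: a ray, as slopes to the right and down, at radius r is drawn at 1 + k1 r^2 times it, then the intrinsics apply), "extrinsics" (4x4, takes a point from camera to world coordinates). Camera axes: x right, y down, z forward; pixel columns grow to the right and rows downward; lengths in m; the calibration is good to about 2 mm. A picture is of the moment at which its call begins: read the wrist's pose just before it. get_calibration takes no time and is no camera call; for the wrist camera it gives the pose at the moment of the call.
- bot.close_job(): hands the job in; it is judged then, once.
Trained networks look in the newest picture that a camera, given by its name, has taken for a name from the list of things; names that differ only in an ending like _2 or _b are one class to them, and where a whole thing is asked for, a point or a joint stands for the part that bears it (a point fixed in the world has none). Each returns a list of dicts, best first, with "score" (0 to 1); they miss things now and then, are a little off and sometimes report something else, mostly with a low value. They report only what shows in the picture. A call takes as long as a camera call.
- viewer.recognise(camera, label): "at" ([x, y, z] in m, in world coordinates, good to about 4 mm: the middle of the surface that is visible of it).
- viewer.masks_of(camera, label): "pixels" (480x640 bool, what is visible of it).
The state is a dict: "time": time; "joint_pos": joint angles; "joint_vel": joint speeds; "joint_efforts": joint torques, N m; "tool_pos": TCP position; "tcp_rot": TCP orientation; "wrist_force": force on the tool from outside, world axes, zero at the start; "wrist_torque": the same for the moment, N m; "gripper_width": opening from 0.0 (shut) to 1.0 (fully open); "finger_force": force on a finger pad.
Only numpy, scipy, OpenCV 4.12 (cv2) and the standard library are available. Lean on these libraries where they do the work, as an engineer would, in place of code of your own. Each camera call takes 0.05 s, during which the arm holds its last target. There are 200 camera calls.

TASK

The lemon and the lime lie at the back of the seasoning caddy, hemmed in by the pepper mill and the salt shaker. First stand the mill and the shaker upright on the small dark wooden board, then lay the lemon in the long hollow and the lime in the short hollow of the blue dish, lengthwise and settled so that they cannot roll. Last, put the mill and the shaker back upright in the caddy, each in the well that fits it.

Things in the scene. Friction and masses are not known exactly. Their poses are not given: they have to be found in the camera images.
- mill: dark brown turned-wood pepper mill, 160 tall, loose. Origin: centre of its foot, z up. Foot and body round, 58 across at the widest, up to height 115; above it a ball-shaped head 50 across from 116 to 149, with a small 12 wide finial on top. It starts standing in the large well. Does not turn or come apart.
- shaker: clear glass salt shaker with grey cap, 90 tall, loose. Origin: centre of its foot, z up. Body round, 44 across up to height 66; cap 34 across from there to 90. It starts standing in the small well.
- lemon_mid (a point): centre of the yellow lemon, 70 long (its own x axis) by 50 thick, loose; it starts lying in the caddy's rear groove, its long axis along the groove, its centre about 34 above the worktop.
- lime_mid (a point): centre of the green lime, 58 long (its own x axis) by 46 thick, loose; it starts lying in the same groove, long axis along the groove, its centre about 32 above the worktop. Which of the two lies behind the mill and which behind the shaker varies.
- caddy: fixed seasoning caddy of pale wood, 150 (x) by 205 (y), its top 14 above the worktop, a cheek 26 high at each end in y. Origin: centre of its underside. Two round wells on its -x side; on the +x side a groove along y, middle line at x = 38, 42 wide, a shallow V 5 deep (lowest 9 above the worktop).
- well_large (a point): centre of the floor of the caddy's large round well (the mill's), 5 above the worktop, at x = -23, y = 44 of the caddy: 70 across at the floor, 76 at its mouth, 9 deep. Axes are the caddy's.
- well_small (a point): centre of the floor of the caddy's small round well (the shaker's), 5 above the worktop, at x = -16, y = -44 of the caddy: 54 across at the floor, 60 at its mouth, 9 deep. Axes are the caddy's.
- hollow_long (a point): centre of the longer round-ended hollow (the lemon's) in the blue glazed dish, at the height of the dish's top, 13 above the worktop. The hollow is 53 long (y) by 35 wide (x) and 9 deep; the lemon seated lengthwise in it has its centre about 18 above this point. The dish is fixed, boat-shaped, 190 (y) by 54 (x).
- hollow_short (a point): centre of the shorter round-ended hollow (the lime's) in the same dish, same height, 88 in -y from the long one: 40 long (y) by 27 wide (x) and 8 deep; the lime seated lengthwise in it has its centre about 19 above this point.
- board: small dark wooden serving board, fixed. Origin: centre of the underside of its flat, which is 115 (x) by 200 (y) and 12 thick; a stub handle 40 wide runs on to 115 in -x. Mill and shaker both fit on the flat, for instance 45 to either side of the middle in y.

How it is judged:
On the way, in this order (a step that is already met when the one before it is completed fails the run):
1. the mill and the shaker both stand upright on the board (x of mill in the frame of board between -0.055 and 0.055 m and y of mill in the frame of board between -0.095 and 0.095 m and z of mill in the frame of board between 0.008 and 0.016 m and angle between each of mill, shaker's own z axis and vertical below 0.12 rad and linear speed of each of mill, shaker below 0.02 m/s and x of shaker in the frame of board between -0.055 and 0.055 m and y of shaker in the frame of board between -0.095 and 0.095 m and z of shaker in the frame of board between 0.008 and 0.016 m), for 0.2 s.
2. the lemon lies in the long hollow and the lime in the short hollow, while the mill and the shaker stand on the board (all of step 1 and horizontal distance between lemon_mid and hollow_long below 0.01 m and angle between the x axis of lemon_mid and the y axis of hollow_long, either way round below 0.35 rad and z of lemon_mid in the frame of hollow_long between 0.012 and 0.022 m and horizontal distance between lime_mid and hollow_short below 0.01 m and angle between the x axis of lime_mid and the y axis of hollow_short, either way round below 0.35 rad and z of lime_mid in the frame of hollow_short between 0.012 and 0.023 m), for 0.2 s.
At the end, for the whole second after the job is handed in: Lemon seated in the long hollow, lime in the short one (centres within 10 mm, long axis within 0.35 rad, not propped on the rim); mill upright on the floor of the large well, shaker on that of the small well (within 12 mm); all at rest (horizontal distance between lemon_mid and hollow_long below 0.01 m and angle between the x axis of lemon_mid and the y axis of hollow_long, either way round below 0.35 rad and z of lemon_mid in the frame of hollow_long between 0.012 and 0.022 m and horizontal distance between lime_mid and hollow_short below 0.01 m and angle between the x axis of lime_mid and the y axis of hollow_short, either way round below 0.35 rad and z of lime_mid in the frame of hollow_short between 0.012 and 0.023 m and horizontal distance between mill and well_large below 0.012 m and angle between each of mill, shaker's own z axis and vertical below 0.1 rad and z of mill in the frame of well_large between -0.003 and 0.003 m and horizontal distance between shaker and well_small below 0.012 m and z of shaker in the frame of well_small between -0.003 and 0.003 m and linear speed of each of mill, shaker below 0.02 m/s); the robot touches nothing.
It fails at once if the mill or the shaker is knocked over (angle between any of mill, shaker's own z axis and vertical above 0.8 rad).
It also fails if it takes over 144 s, if anything falls off the work surface, if the arm or the gripper's body presses on something with over 40 N, if the wrist force passes 120 N, or if a joint passes its speed limit or range.

## Working session

There is one attempt and no reset: what is moved stays moved. The work goes in short steps, Python scripts to look and compute and a tool call to move; the robot and the scene stay as the last step left them, time stands still between calls to the robot, and variables do not carry over. Pictures are saved under pics/ and viewed, at most 14 in all, crops included, and the job is handed in when it is done.

Besides the shell and the picture viewer there is one more tool, called as name([rows], argument=value, ...), one row to a line, values as JSON. jog_arm: Moves the arm, as the interface text tells. Its arguments: {"type":"object","properties":{"rows":{"type":"array","items":{"type":"array"}},"force":{"type":"number"}},"required":["rows"]}

```bash
mkdir -p pics; cat > h.py <<'E'
import numpy as np, cv2
from bench import bot, viewer
from scipy.spatial.transform import Rotation as R
def cap(name,f):
    im=viewer.capture(name); cv2.imwrite('pics/'+f,cv2.cvtColor(im,cv2.COLOR_RGB2BGR)); return im
def px2w(c,u,v,z):
    "pixel -> world point on plane z"
    x=(u-c['cx'])/c['fx']; y=(v-c['cy'])/c['fy']
    rd=np.hypot(x,y); r=rd
    for _ in range(20): r=rd/(1+c['k1']*r*r)
    s=r/rd if rd>0 else 1
    E=np.array(c['extrinsics']); d=E[:3,:3]@[x*s,y*s,1]; o=E[:3,3]
    return o+d*(z-o[2])/d[2]
def w2px(c,p):
    E=np.linalg.inv(np.array(c['extrinsics'])); q=E[:3,:3]@np.array(p)+E[:3,3]
    x,y=q[0]/q[2],q[1]/q[2]; k=1+c['k1']*(x*x+y*y)
    return np.array([c['fx']*x*k+c['cx'],c['fy']*y*k+c['cy']])
def rot(q): return R.from_quat([q[1],q[2],q[3],q[0]])
def delta(p,yaw=None,s=None):
    """tool-axes shift (mm) and turn to reach TCP p pointing down with tool y at world angle yaw"""
    s=s or bot.read_state(); T=rot(s['tcp_rot'])
    d=T.inv().apply(np.array(p)-s['tool_pos'])*1000
    return d
E
python3 - <<'E'
from h import *
np.set_printoptions(precision=4,suppress=True)
s=bot.read_state(); print(s['time'],s['tool_pos'],s['tcp_rot'],rot(s['tcp_rot']).as_matrix())
for n in ('scene','top'):
    cap(n,n+'0.png'); c=viewer.get_calibration(n); print(n,np.array(c['extrinsics']))
    for l in ['mill','shaker','lemon_mid','lime_mid','caddy','board','hollow_long']:
        try: print(l,[(round(d['score'],2),np.round(d['at'],3)) for d in viewer.recognise(n,l)][:3])
        except Exception as e: print(l,e)
E
```

```text
0.0 [ 0.2211 -0.5033  0.1938] [-0.0007  0.9787  0.2054 -0.    ] [[ 0.9156  0.4021 -0.0003]
 [ 0.4021 -0.9156  0.0013]
 [ 0.0002 -0.0013 -1.    ]]
scene [[-0.8647 -0.2934  0.4078  0.0981]
 [-0.5019  0.4677 -0.7276  0.6226]
 [ 0.0227 -0.8338 -0.5516  0.5011]
 [ 0.      0.      0.      1.    ]]
mill [(0.79, array([0.431, 0.041, 0.081]))]
shaker [(0.7, array([ 0.455, -0.063,  0.047]))]
lemon_mid [(0.82, array([0.49 , 0.05 , 0.048]))]
lime_mid [(0.64, array([ 0.514, -0.032,  0.042])), (0.55, array([0.439, 0.046, 0.018]))]
caddy [(0.95, array([0.44 , 0.047, 0.01 ]))]
board [(0.91, array([ 0.452, -0.25 ,  0.01 ]))]
hollow_long [(0.81, array([0.467, 0.281, 0.013]))]
top [[-0.0166 -0.9857  0.1675  0.2902]
 [-0.9998  0.0188  0.0116  0.005 ]
 [-0.0146 -0.1673 -0.9858  1.1122]
 [ 0.      0.      0.      1.    ]]
mill [(0.75, array([0.434, 0.026, 0.146])), (0.47, array([0.475, 0.26 , 0.012]))]
shaker [(0.6, array([ 0.466, -0.058,  0.084])), (0.4, array([ 0.464, -0.03 ,  0.016]))]
lemon_mid [(0.88, array([0.495, 0.036, 0.048])), (0.22, array([ 0.462, -0.027,  0.014]))]
lime_mid [(0.91, array([ 0.519, -0.052,  0.052]))]
caddy [(0.57, array([ 0.464, -0.031,  0.016]))]
board [(0.97, array([ 0.465, -0.261,  0.007]))]
hollow_long [(0.82, array([0.477, 0.256, 0.01 ]))]
```

View pics/scene0.png

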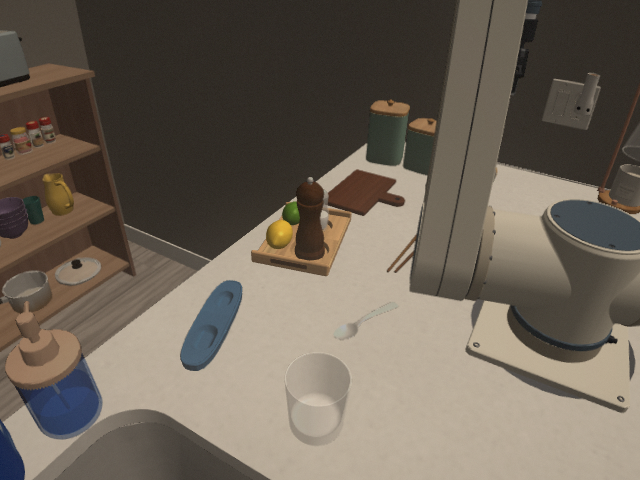

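View pics/top0.png

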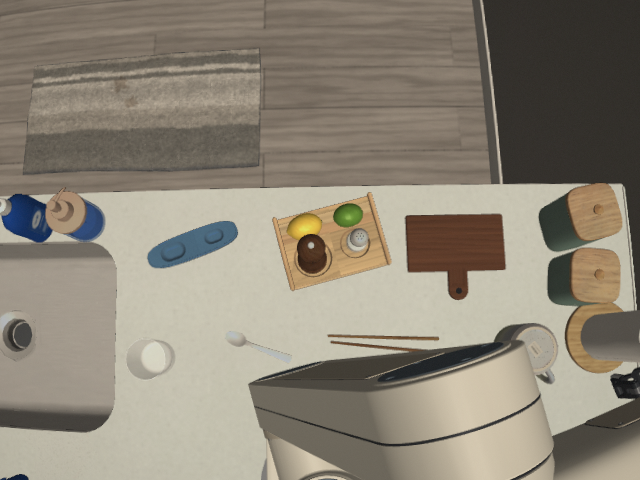

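The scene view shows mill in front of the lemon and the shaker in front of the lime. In the top view, +x is up and +y is left: mill at (312,250), shaker (357,240), lemon (305,227), lime (348,215), dish (193,244), board (455,243).

```bash
python3 - <<'E'
from h import *
np.set_printoptions(precision=4,suppress=True)
im=cap('top','top1.png'); c=viewer.get_calibration('top')
cv2.imwrite('pics/crop1.png',cv2.resize(cv2.cvtColor(im[190:310,140:400],cv2.COLOR_RGB2BGR),None,fx=3,fy=3,interpolation=cv2.INTER_CUBIC))
for l,z in [('board',.012),('caddy',.014),('hollow_long',.013),('hollow_short',.013),('lemon_mid',.034),('lime_mid',.032),('mill',.14),('shaker',.08)]:
    for d in viewer.masks_of('top',l)[:2]:
        m=d['pixels'].astype(np.uint8); v,u=np.nonzero(m)
        if len(u)<5: continue
        w=np.array([px2w(c,a,b,z)[:2] for a,b in zip(u,v)],np.float32)
        r=cv2.minAreaRect(w*1000); print(l,round(d['score'],2),len(u),'mean',w.mean(0),'rect',np.round(r[0],1),np.round(r[1],1),round(r[2],1), 'px',u.min(),u.max(),v.min(),v.max())
for l in ['hollow_short','hollow_long']: print(l,viewer.recognise('top',l))
E
```

```text
board 0.85 6188 mean [ 0.4582 -0.2634] rect [ 439.  -264.3] [173.2 203.5] 0.1 px 404 505 213 299
caddy 0.83 5075 mean [ 0.4631 -0.0248] rect [473.1 -17.3] [153.7 209. ] 14.0 px 272 391 192 290
caddy 0.67 6172 mean [ 0.4577 -0.2634] rect [ 437.8 -264.9] [170.9 201.4] 0.4 px 405 505 213 299
hollow_long 0.92 2339 mean [0.4716 0.2602] rect [470.9 261.5] [ 58.6 190.7] 18.1 px 147 237 221 267
hollow_short 0.81 2302 mean [0.4713 0.2608] rect [471.5 261.2] [ 58.8 189.9] 20.9 px 148 237 221 267
lemon_mid 0.67 684 mean [0.5015 0.0351] rect [501.9  35.7] [47.2 72.2] 15.5 px 287 322 213 239
lime_mid 0.63 552 mean [ 0.5203 -0.0507] rect [520.5 -50.5] [50.3 52.2] 43.2 px 333 362 204 227
lime_mid 0.49 432 mean [ 0.4714 -0.0674] rect [471.9 -67.2] [43.1 45.4] 88.9 px 346 368 228 251
mill 0.77 974 mean [0.4303 0.0203] rect [430.5  20.1] [69.7 49.8] 3.7 px 297 326 234 273
shaker 0.75 433 mean [ 0.4629 -0.0636] rect [462.3 -63.8] [41.1 44.7] 25.5 px 346 368 228 252
shaker 0.26 4571 mean [ 0.4509 -0.0245] rect [461.4 -16.9] [139.2 194.6] 13.9 px 273 390 194 289
hollow_short [{'at': [0.4709, 0.2604, 0.0138], 'score': 0.79}]
hollow_long [{'at': [0.4755, 0.258, 0.0095], 'score': 0.81}]
```

View pics/crop1.png

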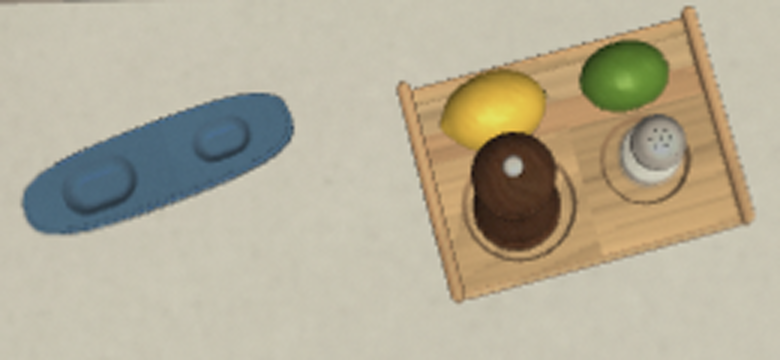

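The crop shows (crop px) the long hollow at (101,186), the short one at (222,138), the finial at (513,166), the large well's mouth centred near x=521, and the caddy corners at (398,87), (690,10), (752,222) and (458,300).

```bash
python3 - <<'E'
from h import *
from scipy.optimize import least_squares
np.set_printoptions(precision=4,suppress=True)
c=viewer.get_calibration('top'); f=lambda a,b:(140+(a+.5)/3-.5,190+(b+.5)/3-.5)
w=lambda a,b,z:px2w(c,*f(a,b),z)
# caddy outer corners (top of cheeks 26mm): dims 150x205
P=np.array([w(398,85,.026),w(690,9,.026),w(753,220,.02),w(458,300,.02)])[:,:2]
L=np.array([[75,102.5],[75,-102.5],[-75,-102.5],[-75,102.5]])/1e3
def fit(p):
    co,s=np.cos(p[2]),np.sin(p[2]); return (L@np.array([[co,s],[-s,co]])+p[:2]-P).ravel()
r=least_squares(fit,[.47,-.02,.25]); x,y,t=r.x; print('caddy',r.x,np.degrees(t),'res mm',r.fun*1e3)
Rm=np.array([[np.cos(t),-np.sin(t)],[np.sin(t),np.cos(t)]])
for n,l in dict(wl=(-.023,.044),ws=(-.016,-.044),gl=(.038,.044),gs=(.038,-.044)).items():
    q=Rm@l+r.x[:2]; print(n,q)
print('mill finial',w(513,166,.165),'shaker cap',w(657,139,.095),'lemon',w(494,110,.034),'lime',w(625,75,.032))
a,b=w(101,186,.009),w(222,138,.009); d=(a-b)[:2]; print('hollows',a,b,np.linalg.norm(d),'yaw',np.degrees(np.arctan2(-d[0],d[1])))
s=bot.read_state(); print(delta([.44,.02,.2]))
E
```

```text
caddy [ 0.4723 -0.0174  0.249 ] 14.26384758480625 res mm [ 0.6505  2.1954  3.4306 -2.5943 -1.0636 -2.5825 -3.0175  2.9813]
wl [0.4391 0.0196]
ws [ 0.4676 -0.064 ]
gl [0.4983 0.0346]
gs [ 0.5199 -0.0507]
mill finial [0.4414 0.021  0.165 ] shaker cap [ 0.4677 -0.0662  0.095 ] lemon [0.4995 0.035  0.034 ] lime [ 0.5215 -0.0509  0.032 ]
hollows [0.4579 0.3002 0.009 ] [0.4889 0.2181 0.009 ] 0.0877859415936176 yaw 20.732770033628913
[ 410.9111 -391.4018   -5.5292]
```

jog_arm([
  [1,[29.4,-27.9,-0.5],[0,0,0]],
  [1,[29.4,-27.9,-0.5],[0,0,0]],
  [1,[29.4,-27.9,-0.5],[0,0,0]],
  [1,[29.4,-27.9,-0.5],[0,0,0]],
  [1,[29.4,-27.9,-0.5],[0,0,0]],
  [1,[29.4,-27.9,-0.5],[0,0,0]],
  [1,[29.4,-27.9,-0.5],[0,0,0]],
  [1,[29.4,-27.9,-0.5],[0,0,0]],
  [1,[29.4,-27.9,-0.5],[0,0,0]],
  [1,[29.4,-27.9,-0.5],[0,0,0]],
], force=40)

```text
time: 2.35
tool_pos: [0.3785, -0.1284, 0.1998]
tcp_rot: [0.0, 0.979, 0.205, 0.0]
wrist_force: [1.0, 0.7, -0.3]
gripper_width: 1.0
finger_force: 0.0
```

jog_arm([
  [1,[29.4,-27.9,-0.5],[0,0,0]],
  [1,[29.4,-27.9,-0.5],[0,0,0]],
  [1,[29.4,-27.9,-0.5],[0,0,0]],
  [1,[29.4,-27.9,-0.5],[0,0,0]],
  [1,[0,0,0],[0,0,0]],
  [1,[0,0,0],[0,0,0]],
])

```text
time: 2.95
tool_pos: [0.441, 0.0204, 0.2013]
tcp_rot: [0.0, 0.978, 0.207, -0.0]
wrist_force: [-0.2, -0.5, -0.5]
gripper_width: 1.001
finger_force: 0.0
```

```bash
python3 - <<'E'
from h import *
np.set_printoptions(precision=4,suppress=True)
s=bot.read_state(); print(s['time'],s['tool_pos'],s['joint_pos'],rot(s['tcp_rot']).as_matrix(),s['wrist_force'])
c=viewer.get_calibration('wrist'); cap('wrist','w1.png'); print(np.array(c['extrinsics']))
print(w2px(c,[.4405,.0203,.165]))
for l in ['mill','shaker','lemon_mid','lime_mid']:
    print(l,[(round(d['score'],2),np.round(d['at'],3)) for d in viewer.recognise('wrist',l)][:2])
print(delta([.4405,.0203,.113],s=s))
E
```

```text
2.95 [0.441  0.0204 0.2013] [-0.1442  0.071  -0.1943  1.3058 -0.0002  2.5809] [[ 0.9145  0.4045 -0.0004]
 [ 0.4045 -0.9145 -0.0001]
 [-0.0004 -0.     -1.    ]] [-0.1881 -0.4688 -0.5256]
[[ 0.4038 -0.8728 -0.2742  0.5098]
 [-0.9148 -0.3856 -0.1198  0.0515]
 [-0.0012  0.2992 -0.9542  0.3817]
 [ 0.      0.      0.      1.    ]]
[313.2564 249.5134]
mill [(0.59, array([0.454, 0.027, 0.142])), (0.48, array([ 0.481, -0.028,  0.013]))]
shaker [(0.86, array([ 0.476, -0.06 ,  0.083]))]
lemon_mid [(0.74, array([0.508, 0.036, 0.048]))]
lime_mid [(0.61, array([ 0.525, -0.042,  0.052]))]
[-0.4087 -0.1236 88.3499]
```

View pics/w1.png

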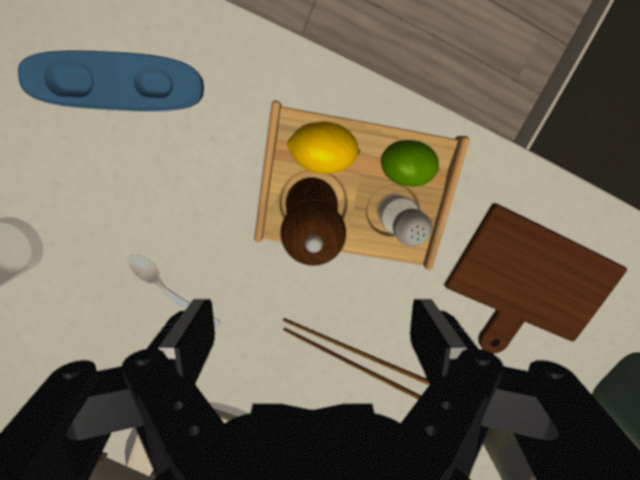

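The wrist view shows the finial at (314,244), within 6 px of the prediction. The fingers straddle the mill, so I'm going down to grip the head.

jog_arm([
  [1,[0.5,0,22],[0,0,0]],
  [1,[0.5,0,22],[0,0,0]],
  [1,[0,0,22],[0,0,0]],
  [1,[0,0,22],[0,0,0]],
  [0.4,[0,0,0],[0,0,0]],
  [0.4,[0,0,0],[0,0,0]],
  [0.4,[0,0,0],[0,0,0]],
  [0.4,[0,0,0],[0,0,0]],
  [0.4,[0,0,0],[0,0,0]],
  [0.4,[0,0,0],[0,0,0]],
])

```text
time: 4.2
tool_pos: [0.4421, 0.0199, 0.1139]
tcp_rot: [0.0, 0.979, 0.205, 0.0]
wrist_force: [0.5, 0.4, 0.4]
gripper_width: 0.401
finger_force: 0.0
```

```bash
python3 - <<'E'
from h import *
cap('wrist','w2.png')
E
```

```text
(no output)
```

View pics/w2.png

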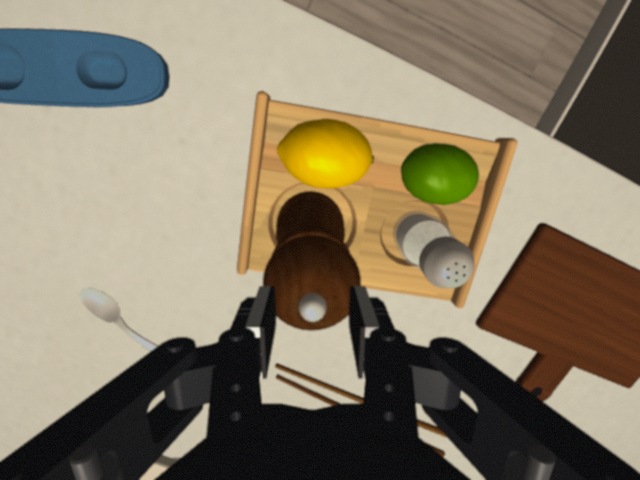

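The pads sit beside the ball head at (265,320) and (370,320) and are not yet touching, so I'll close further.

jog_arm([
  [0,[0,0,0],[0,0,0]],
  [0,[0,0,0],[0,0,0]],
  [0,[0,0,0],[0,0,0]],
  [0,[0,0,0],[0,0,0]],
  [0,[0,0,0],[0,0,0]],
])

```text
time: 4.75
tool_pos: [0.4438, 0.0199, 0.116]
tcp_rot: [0.001, 0.979, 0.206, 0.003]
wrist_force: [-1.7, 1.4, 24.1]
gripper_width: 0.106
finger_force: 49.2
```

```bash
python3 - <<'E'
from h import *
cap('wrist','w3.png'); s=bot.read_state(); print(s['gripper_width'],s['finger_force'],s['wrist_force'],s['wrist_torque'])
im=cap('scene','s3.png'); cv2.imwrite('pics/s3c.png',cv2.resize(cv2.cvtColor(im[150:290,220:400],cv2.COLOR_RGB2BGR),None,fx=3,fy=3))
E
python3 -c "
import cv2,numpy as np
a=cv2.imread('pics/w3.png')[200:440,120:520];b=cv2.imread('pics/s3c.png')
b=cv2.resize(b,(400,311));cv2.imwrite('pics/c3.png',np.vstack([a,b]))"
```

```text
0.10333862946714625 49.23527331993682 [-2.3098901   0.80952846 23.2984208 ] [0.30903878 0.52010043 0.0116418 ]
```

View pics/c3.png

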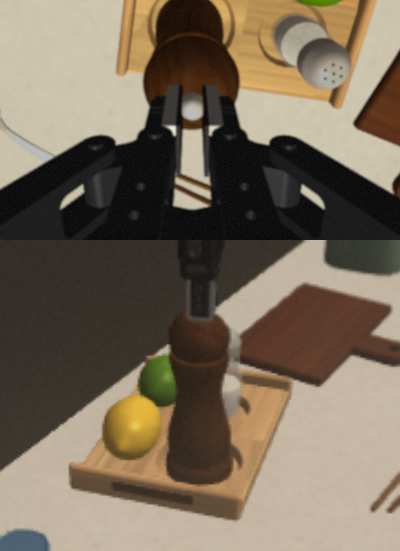

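```bash
python3 - <<'E'
from h import *
np.set_printoptions(precision=4,suppress=True)
s=bot.read_state(); t=s['tool_pos'];print(t)
for n in ('wrist','scene','top'):
    c=viewer.get_calibration(n)
    for z in (t[2],.14,.15,.165): print(n,z,w2px(c,[t[0],t[1],z]))
c=viewer.get_calibration('scene'); print('foot',w2px(c,[.4405,.02,.005]),'mill in s0',[w2px(c,[.4405,.02,z]) for z in (.005,.121,.154,.165)])
E
python3 -c "
import cv2
a=cv2.imread('pics/s3.png')[140:270,260:360];cv2.imwrite('pics/c4.png',cv2.resize(a,None,fx=4,fy=4))"
```

```text
[0.4438 0.0199 0.116 ]
wrist 0.1160490846544142 [313.5844 269.7857]
wrist 0.14 [313.8654 287.9037]
wrist 0.15 [314.0058 296.9688]
wrist 0.165 [314.25   312.7369]
scene 0.1160490846544142 [310.4863 202.0205]
scene 0.14 [310.7455 190.1852]
scene 0.15 [310.8563 185.1293]
scene 0.165 [311.0256 177.4157]
top 0.1160490846544142 [311.792  247.9887]
top 0.14 [311.5536 245.9061]
top 0.15 [311.4506 245.0067]
top 0.165 [311.2922 243.6229]
foot [310.8338 252.7468] mill in s0 [array([310.8338, 252.7468]), array([312.0984, 200.1028]), array([312.4968, 183.5655]), array([312.6337, 177.8865])]
```

View pics/c4.png

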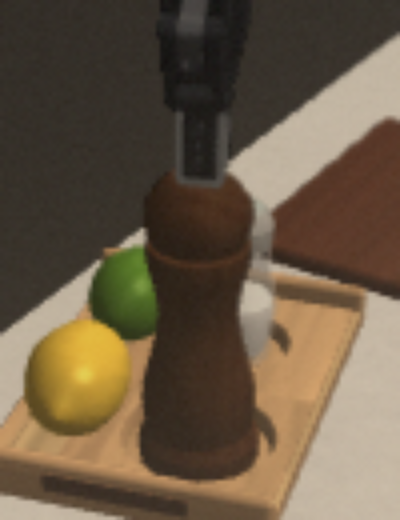

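The crop shows the fingertips at about scene (310,186), which is z≈0.149 on the mill axis. The reported TCP is 0.116, so the pads closed on the finial and the tips really sit about 30 mm higher than reported. I'll open, then check the true fingertip height.

jog_arm([
  [1,[0,0,0],[0,0,0]],
  [1,[0,0,0],[0,0,0]],
  [1,[0,0,0],[0,0,0]],
  [1,[0,0,0],[0,0,0]],
  [1,[0,0,0],[0,0,0]],
  [1,[0,0,0],[0,0,0]],
])

```text
time: 5.45
tool_pos: [0.4417, 0.02, 0.1132]
tcp_rot: [-0.0, 0.979, 0.205, -0.0]
wrist_force: [-0.2, 0.6, -1.4]
gripper_width: 0.999
finger_force: 0.0
```

```bash
python3 - <<'E'
from h import *
np.set_printoptions(precision=4,suppress=True)
s=bot.read_state(); t=s['tool_pos'];print(t,s['gripper_width'],s['wrist_force'])
c=viewer.get_calibration('wrist'); T=rot(s['tcp_rot'])
for b in (0,13,30,45): print(b,[w2px(c,t+T.apply([0,y,-b/1e3])) for y in (-.0425,.0425)])
a=cap('wrist','w5.png'); b=cap('scene','s5.png')
A=a[200:440,100:560]; B=cv2.resize(b[140:270,240:380],None,fx=2.5,fy=2.5)
h=np.zeros((565,460,3),np.uint8); h[:240]=A; h[240:565,:350]=B
cv2.imwrite('pics/c5.png',cv2.cvtColor(h,cv2.COLOR_RGB2BGR))
E
```

```text
[0.4417 0.02   0.1132] 0.9992448573800875 [-0.1837  0.6352 -1.4197]
0 [array([239.5717, 269.7321]), array([387.6119, 269.6805])]
13 [array([234.6551, 279.0826]), array([392.6866, 279.0317])]
30 [array([227.1414, 293.3894]), array([400.4419, 293.3403])]
45 [array([219.214 , 308.5072]), array([408.6242, 308.4608])]
```

View pics/c5.png

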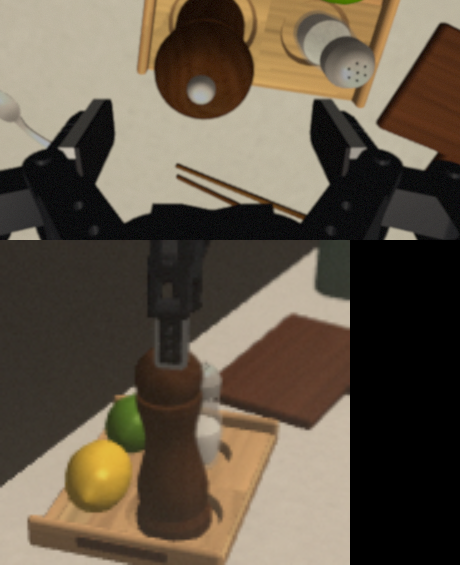

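The open pad tips at wrist (213,300) and (411,300) lie about 40 mm behind the reported TCP, and shut they would lie about 32 mm behind. I'll allow for that offset and go 33 mm lower.

jog_arm([
  [1,[0,0,11],[0,0,0]],
  [1,[0,0,11],[0,0,0]],
  [1,[0,0,11],[0,0,0]],
  [1,[0,0,0],[0,0,0]],
  [0.3,[0,0,0],[0,0,0]],
  [0.3,[0,0,0],[0,0,0]],
  [0.3,[0,0,0],[0,0,0]],
  [0.3,[0,0,0],[0,0,0]],
], force=40)

```text
time: 6.35
tool_pos: [0.4424, 0.0199, 0.0811]
tcp_rot: [0.0, 0.979, 0.205, 0.001]
wrist_force: [-0.9, -0.2, 4.6]
gripper_width: 0.542
finger_force: 41.2
```

Gripped at about 46 mm, near the ball's equator. Lifting.

jog_arm([
  [0.3,[0,0,-10],[0,0,0]],
  [0.3,[0,0,-20],[0,0,0]],
  [0.3,[0,0,-20],[0,0,0]],
  [0.3,[0,0,-25],[0,0,0]],
  [0.3,[0,0,-25],[0,0,0]],
  [0.3,[0,0,-20],[0,0,0]],
  [0.3,[0,0,0],[0,0,0]],
])

```text
time: 7.05
tool_pos: [0.4429, 0.0198, 0.2031]
tcp_rot: [0.001, 0.979, 0.205, 0.002]
wrist_force: [-0.8, 0.4, -2.3]
gripper_width: 0.543
finger_force: 41.8
```

```bash
python3 - <<'E'
from h import *
np.set_printoptions(precision=4,suppress=True)
s=bot.read_state(); print(s['tool_pos'],s['gripper_width'],s['finger_force'],s['wrist_force'])
print(delta([.468,-.306,s['tool_pos'][2]],s=s))
c=viewer.get_calibration('scene'); im=cap('scene','s6.png'); cv2.imwrite('pics/c6.png',cv2.cvtColor(im[40:290,200:460],cv2.COLOR_RGB2BGR))
E
```

```text
[0.4429 0.0198 0.2031] 0.5430270403235515 41.772496729390696 [-0.8142  0.4254 -2.3438]
[-108.0641  308.3578    0.3421]
```

View pics/c6.png

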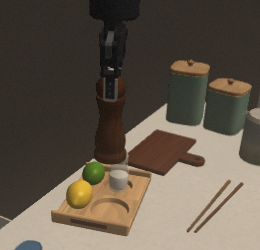

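The mill hangs upright in the grip, clear of the shaker. Moving to the board.

jog_arm([
  [0.3,[-5,14,0],[0,0,0]],
  [0.3,[-10,29,0],[0,0,0]],
  [0.3,[-12,34,0],[0,0,0]],
  [0.3,[-12,34,0],[0,0,0]],
  [0.3,[-12,34,0],[0,0,0]],
  [0.3,[-12,34,0],[0,0,0]],
  [0.3,[-12,34,0],[0,0,0]],
  [0.3,[-12,34,0],[0,0,0]],
  [0.3,[-11,31,0],[0,0,0]],
  [0.3,[-7,20,0],[0,0,0]],
])

```text
time: 8.1
tool_pos: [0.465, -0.2969, 0.1987]
tcp_rot: [-0.001, 0.979, 0.205, -0.001]
wrist_force: [0.5, 0.1, -2.5]
gripper_width: 0.544
finger_force: 42.0
```

jog_arm([
  [0.3,[-3,10,0],[0,0,0]],
  [0.3,[0,0,20],[0,0,0]],
  [0.3,[0,0,25],[0,0,0]],
  [0.3,[0,0,25],[0,0,0]],
  [0.3,[0,0,20],[0,0,0]],
  [0.3,[0,0,0],[0,0,0]],
  [0.3,[0,0,0],[0,0,0]],
])

```text
time: 8.8
tool_pos: [0.4669, -0.3048, 0.1108]
tcp_rot: [-0.0, 0.979, 0.206, -0.0]
wrist_force: [0.2, -1.2, -2.4]
gripper_width: 0.542
finger_force: 42.1
```

```bash
python3 - <<'E'
from h import *
np.set_printoptions(precision=4,suppress=True)
s=bot.read_state(); print(s['tool_pos'],s['gripper_width'],s['finger_force'],s['wrist_force'],s['joint_pos'])
c=viewer.get_calibration('top')
im=cap('top','t7.png')
d=viewer.masks_of('top','board')[0]['pixels'].astype(np.uint8); v,u=np.nonzero(d); print(len(u),u.min(),u.max(),v.min(),v.max())
for p in ((404,213),(503,213),(505,271),(406,273)): print(px2w(c,*p,.012))
im2=cap('scene','s7.png'); a=cv2.resize(im[180:330,390:560],None,fx=2,fy=2); b=cv2.resize(im2[60:230,310:430],None,fx=2,fy=2)
h=np.zeros((340,600,3),np.uint8); h[:300,:340]=a; h[:340,345:585]=b; cv2.imwrite('pics/c7.png',cv2.cvtColor(h,cv2.COLOR_RGB2BGR))
E
```

```text
[ 0.4669 -0.3048  0.1108] 0.5418410590820265 42.111888174695196 [ 0.1624 -1.1952 -2.4084] [-0.7288  0.3086 -0.1244  1.1384  0.0001  1.9982]
5385 273 391 192 283
[ 0.5272 -0.1645  0.012 ]
[ 0.5241 -0.3685  0.012 ]
[ 0.4056 -0.364   0.012 ]
[ 0.4064 -0.1633  0.012 ]
```

View pics/c7.png

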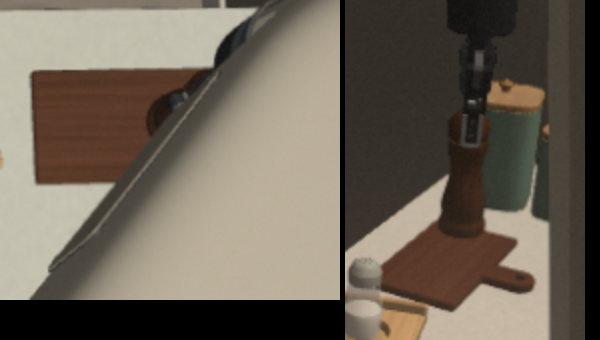

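The mill is over the board's far half, about 22 mm above it, with the board centred at (0.466,-0.265). Lowering now.

jog_arm([
  [0.3,[0,0,10],[0,0,0]],
  [0.3,[0,0,8],[0,0,0]],
  [0.3,[0,0,4],[0,0,0]],
  [0.3,[0,0,0],[0,0,0]],
])

```text
time: 9.35
tool_pos: [0.4668, -0.3054, 0.0883]
tcp_rot: [-0.0, 0.979, 0.205, 0.0]
wrist_force: [0.6, -0.2, -2.6]
gripper_width: 0.544
finger_force: 42.1
```

jog_arm([
  [0.3,[0,0,1],[0,0,0]],
  [0.3,[0,0,0.5],[0,0,0]],
  [0.3,[0,0,0],[0,0,0]],
])

```text
time: 9.65
tool_pos: [0.4672, -0.3056, 0.0881]
tcp_rot: [0.001, 0.979, 0.205, 0.001]
wrist_force: [-2.4, 2.0, 10.3]
gripper_width: 0.545
finger_force: 43.1
```

Contact. Releasing and retreating upward.

jog_arm([
  [0.6,[0,0,-1],[0,0,0]],
  [0.8,[0,0,0],[0,0,0]],
  [0.9,[0,0,0],[0,0,0]],
  [0.9,[0,0,0],[0,0,0]],
  [0.9,[0,0,-10],[0,0,0]],
  [0.9,[0,0,-25],[0,0,0]],
  [0.9,[0,0,-30],[0,0,0]],
  [0.9,[0,0,-30],[0,0,0]],
  [0.9,[0,0,0],[0,0,0]],
  [0.9,[0,0,0],[0,0,0]],
])

```text
time: 10.65
tool_pos: [0.4671, -0.3057, 0.1839]
tcp_rot: [0.001, 0.979, 0.205, 0.001]
wrist_force: [-1.1, -0.5, -1.3]
gripper_width: 0.898
finger_force: 0.0
```

```bash
python3 - <<'E'
from h import *
np.set_printoptions(precision=4,suppress=True)
s=bot.read_state(); print(s['tool_pos'],s['gripper_width'],s['wrist_force'])
print(delta([.4677,-.0652,.11],s=s))
cap('scene','s8.png'); print(viewer.recognise('scene','mill'),viewer.recognise('scene','shaker'))
E
```

```text
[ 0.4671 -0.3057  0.1839] 0.8981025853095777 [-1.1225 -0.5224 -1.3263]
[  97.2282 -220.0946   73.6086]
[{'at': [0.4583, -0.2879, 0.085], 'score': 0.85}] []
```

jog_arm([
  [0.8,[12,-27,0],[0,0,0]],
  [0.8,[12,-27,0],[0,0,0]],
  [0.8,[12,-27,0],[0,0,0]],
  [0.8,[12,-27,0],[0,0,0]],
  [0.8,[12,-27,6],[0,0,0]],
  [0.8,[12,-28,20],[0,0,0]],
  [0.8,[12,-28,24],[0,0,0]],
  [0.8,[13,-29,24],[0,0,0]],
  [0.8,[0,0,0],[0,0,0]],
  [0.8,[0,0,0],[0,0,0]],
])

```text
time: 11.8
tool_pos: [0.4666, -0.0644, 0.1083]
tcp_rot: [-0.0, 0.978, 0.206, -0.001]
wrist_force: [0.7, -0.9, 1.2]
gripper_width: 0.796
finger_force: 0.0
```

```bash
python3 - <<'E'
from h import *
np.set_printoptions(precision=4,suppress=True)
s=bot.read_state(); print(s['tool_pos'],s['gripper_width'],s['wrist_force'])
c=viewer.get_calibration('wrist');cap('wrist','w9.png'); T=rot(s['tcp_rot'])
for d in viewer.masks_of('wrist','shaker')[:2]:
    v,u=np.nonzero(d['pixels']); print(d['score'],len(u),u.min(),u.max(),v.min(),v.max(),'cap-ish',px2w(c,u.mean(),v.mean(),.07))
print('pred cap top',w2px(c,[.4677,-.0652,.095]),'foot',w2px(c,[.4676,-.064,.005]))
a=cv2.imread('pics/w9.png'); a=a[180:480,150:500]; cv2.imwrite('pics/c9.png',a)
E
```

```text
[ 0.4666 -0.0644  0.1083] 0.7957586204496033 [ 0.6924 -0.9254  1.1983]
0.69 3343 0 57 21 93 cap-ish [0.506  0.1436 0.07  ]
0.62 3599 288 345 198 276 cap-ish [ 0.4744 -0.0637  0.07  ]
pred cap top [315.5127 260.3442] foot [313.4026 222.0607]
```

View pics/c9.png

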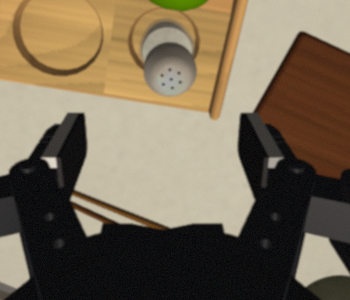

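The shaker's cap centre is at wrist (321,255), about 2–3 mm from the prediction. I'll nudge over and descend onto the cap.

jog_arm([
  [0.8,[2,2.5,15],[0,0,0]],
  [0.8,[0,0,20],[0,0,0]],
  [0.8,[0,0,20],[0,0,0]],
  [0.8,[0,0,20],[0,0,0]],
  [0.8,[0,0,11],[0,0,0]],
  [0.3,[0,0,0],[0,0,0]],
  [0.1,[0,0,0],[0,0,0]],
  [0.1,[0,0,0],[0,0,0]],
  [0.1,[0,0,0],[0,0,0]],
  [0.1,[0,0,0],[0,0,0]],
], force=30)

```text
time: 12.9
tool_pos: [0.4709, -0.067, 0.024]
tcp_rot: [0.001, 0.979, 0.205, 0.001]
wrist_force: [0.7, -1.9, 7.2]
gripper_width: 0.381
finger_force: 30.1
```

jog_arm([
  [0.1,[0,0,-15],[0,0,0]],
  [0.1,[0,0,-25],[0,0,0]],
  [0.1,[0,0,-22],[0,0,0]],
  [0.1,[-6,14,0],[0,0,0]],
  [0.1,[-12,25,0],[0,0,0]],
  [0.1,[-12,25,0],[0,0,0]],
  [0.1,[-12,25,0],[0,0,0]],
  [0.1,[-12,25,0],[0,0,0]],
  [0.1,[-9,20,0],[0,0,0]],
  [0.1,[-3,6,0],[0,0,0]],
])

```text
time: 13.9
tool_pos: [0.4659, -0.223, 0.0851]
tcp_rot: [0.0, 0.979, 0.205, 0.0]
wrist_force: [-0.3, -0.4, -0.8]
gripper_width: 0.384
finger_force: 29.9
```

jog_arm([
  [0.1,[0,0,0],[0,0,0]],
  [0.1,[0,0,20],[0,0,0]],
  [0.1,[0,0,20],[0,0,0]],
  [0.1,[0,0,9],[0,0,0]],
  [0.1,[0,0,0],[0,0,0]],
  [0.1,[0,0,0],[0,0,0]],
])

```text
time: 14.5
tool_pos: [0.4662, -0.2208, 0.0366]
tcp_rot: [0.0, 0.979, 0.206, 0.0]
wrist_force: [0.7, -0.4, -0.2]
gripper_width: 0.378
finger_force: 29.9
```

jog_arm([
  [0.1,[0,0,3],[0,0,0]],
  [0.1,[0,0,1],[0,0,0]],
  [0.1,[0,0,1],[0,0,0]],
  [0.1,[0,0,0],[0,0,0]],
])

```text
time: 14.9
tool_pos: [0.466, -0.2214, 0.0312]
tcp_rot: [0.0, 0.979, 0.205, 0.0]
wrist_force: [-0.2, 0.1, -0.5]
gripper_width: 0.382
finger_force: 29.9
```

jog_arm([
  [0.1,[0,0,1],[0,0,0]],
  [0.1,[0,0,0],[0,0,0]],
])

```text
time: 15.1
tool_pos: [0.4663, -0.2215, 0.031]
tcp_rot: [0.0, 0.979, 0.205, 0.001]
wrist_force: [-1.6, 1.6, 10.5]
gripper_width: 0.381
finger_force: 31.8
```

Contact. Releasing, rising, then heading to the lemon.

jog_arm([
  [0.5,[0,0,-1],[0,0,0]],
  [0.6,[0,0,0],[0,0,0]],
  [0.65,[0,0,0],[0,0,0]],
  [0.65,[0,0,0],[0,0,0]],
  [0.65,[0,0,-10],[0,0,0]],
  [0.65,[0,0,-20],[0,0,0]],
  [0.65,[0,0,-30],[0,0,0]],
  [0.65,[0,0,-30],[0,0,0]],
  [0.65,[0,0,0],[0,0,0]],
])

```text
time: 16.0
tool_pos: [0.4676, -0.2225, 0.1254]
tcp_rot: [0.002, 0.979, 0.205, 0.002]
wrist_force: [0.4, -0.3, 0.4]
gripper_width: 0.648
finger_force: 0.0
```

jog_arm([
  [0.9,[14,-23,0],[0,0,0]],
  [0.9,[14,-23,0],[0,0,0]],
  [0.9,[14,-23,0],[0,0,0]],
  [0.9,[14,-23,0],[0,0,0]],
  [0.9,[14,-23,0],[0,0,0]],
  [0.9,[14,-23,0],[0,0,0]],
  [0.9,[14,-23,0],[0,0,0]],
  [0.9,[14,-23,0],[0,0,0]],
  [0.9,[12,-22,0],[0,0,0]],
  [0.9,[9,-15,0],[0,0,0]],
])

```text
time: 17.0
tool_pos: [0.4986, 0.0361, 0.121]
tcp_rot: [-0.0, 0.979, 0.206, -0.0]
wrist_force: [0.0, -0.4, 0.2]
gripper_width: 0.903
finger_force: 0.0
```

jog_arm([
  [0.9,[0,0,0],[0,0,-0.14]],
  [0.9,[0,0,0],[0,0,-0.14]],
  [0.9,[0,0,0],[0,0,-0.14]],
  [0.9,[0,0,0],[0,0,-0.14]],
  [0.9,[0,0,0],[0,0,-0.14]],
  [0.9,[0,0,0],[0,0,-0.14]],
  [0.9,[0,0,0],[0,0,-0.14]],
  [0.9,[0,0,0],[0,0,-0.14]],
  [0.9,[0,0,0],[0,0,-0.14]],
  [0.9,[0,0,0],[0,0,-0.14]],
])

```text
time: 18.0
tool_pos: [0.4986, 0.0346, 0.121]
tcp_rot: [-0.0, 0.614, 0.789, -0.0]
wrist_force: [0.8, -0.2, -0.6]
gripper_width: 0.902
finger_force: 0.0
```

```bash
python3 - <<'E'
from h import *
np.set_printoptions(precision=4,suppress=True)
s=bot.read_state(); M=rot(s['tcp_rot']).as_matrix(); print(s['tool_pos'],s['joint_pos'],s['gripper_width'],s['wrist_force'],'yaw x',np.degrees(np.arctan2(M[1,0],M[0,0])))
cap('scene','s10.png'); print(viewer.recognise('scene','mill')[:1],viewer.recognise('scene','shaker')[:1])
cap('top','t10.png'); c=viewer.get_calibration('top')
c2=viewer.get_calibration('wrist');cap('wrist','w10.png')
for n,cc in (('top',c),('wrist',c2)):
  for l,z in (('lemon_mid',.034),('lime_mid',.032)):
    for d in viewer.masks_of(n,l)[:1]:
        v,u=np.nonzero(d['pixels']); w=np.array([px2w(cc,a,b,z)[:2] for a,b in zip(u,v)],np.float32); r=cv2.minAreaRect(w*1000)
        print(n,l,round(d['score'],2),w.mean(0),np.round(r[0],1),np.round(r[1],1),round(r[2],1))
print(delta([.499,.035,.03],s=s))
E
```

```text
[0.4986 0.0346 0.121 ] [-0.0988  0.2081 -0.2378  1.1251 -0.      1.2233] 0.902109520353595 [ 0.8277 -0.153  -0.5665] yaw x 104.25162552229402
[{'at': [0.4583, -0.2855, 0.096], 'score': 0.65}] [{'at': [0.4617, -0.209, 0.0598], 'score': 0.77}]
top lime_mid 0.75 [ 0.5213 -0.0511] [521.4 -51.7] [45.4 55.4] 8.6
wrist lemon_mid 0.59 [0.5003 0.0355] [500.   34.4] [50.9 74.3] 15.3
wrist lime_mid 0.92 [ 0.5223 -0.0506] [522.6 -51.2] [44.6 65.1] 13.6
[ 0.3157  0.4797 91.0084]
```

jog_arm([
  [0.9,[0.5,1,25],[0,0,0]],
  [0.9,[0,0,30],[0,0,0]],
  [0.9,[0,0,30],[0,0,0]],
  [0.9,[0,0,25],[0,0,0]],
  [0.9,[0,0,15],[0,0,0]],
  [0.9,[0,0,6],[0,0,0]],
  [0.9,[0,0,0],[0,0,0]],
], force=25)

```text
time: 19.15
tool_pos: [0.4993, 0.0353, -0.0104]
tcp_rot: [-0.0, 0.616, 0.787, -0.0]
wrist_force: [0.5, 0.4, 0.6]
gripper_width: 0.899
finger_force: 0.0
```

jog_arm([
  [0.9,[0,0,4],[0,0,0]],
  [0.9,[0,0,3],[0,0,0]],
  [0.65,[0,0,0],[0,0,0]],
  [0.4,[0,0,0],[0,0,0]],
  [0.3,[0,0,0],[0,0,0]],
  [0.3,[0,0,0],[0,0,0]],
  [0.3,[0,0,0],[0,0,0]],
])

```text
time: 19.85
tool_pos: [0.5002, 0.0353, -0.0165]
tcp_rot: [0.0, 0.616, 0.788, 0.0]
wrist_force: [-0.2, 0.4, 6.5]
gripper_width: 0.571
finger_force: 25.6
```

```bash
python3 - <<'E'
from h import *
cap('wrist','w11.png'); a=cv2.imread('pics/w11.png')
b=cap('scene','s11.png'); b=cv2.cvtColor(b,cv2.COLOR_RGB2BGR)[150:290,220:390]; b=cv2.resize(b,None,fx=2.5,fy=2.5)
h=np.zeros((360,740,3),np.uint8); h[:300,:310]=a[180:480,160:470]; h[:350,312:737]=b; cv2.imwrite('pics/c11.png',h)
s=bot.read_state(); print(s['gripper_width'],s['finger_force'],s['wrist_force'],s['tool_pos'])
E
```

```text
0.5692656127553489 25.64158134162426 [-0.80931006  0.57181116  4.86481555] [ 0.50015559  0.03530837 -0.01653949]
```

View pics/c11.png

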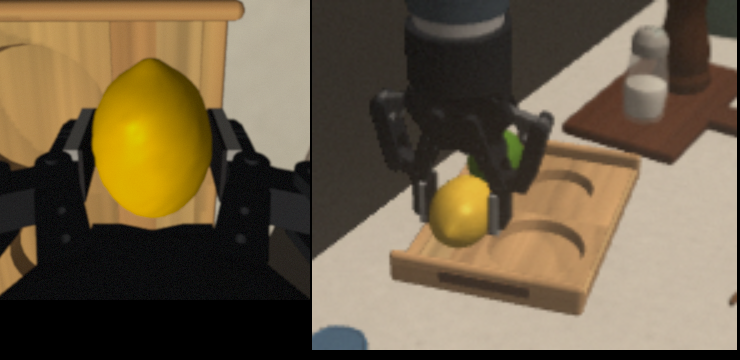

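The lemon is held squarely between the pads; the mill and shaker stand on the board. Lifting and moving to the dish.

jog_arm([
  [0.3,[0,0,-15],[0,0,0]],
  [0.3,[0,0,-25],[0,0,0]],
  [0.3,[0,0,-25],[0,0,0]],
  [0.3,[20,2,0],[0,0,0]],
  [0.3,[38,3.5,0],[0,0,0]],
  [0.3,[38,3.5,0],[0,0,0]],
  [0.3,[38,3.5,0],[0,0,0]],
  [0.3,[38,3.5,0],[0,0,0]],
  [0.3,[38,3.5,0],[0,0,0]],
  [0.3,[38,3.5,0],[0,0,0]],
])

```text
time: 20.95
tool_pos: [0.4615, 0.2829, 0.0477]
tcp_rot: [-0.0, 0.616, 0.788, -0.0]
wrist_force: [0.4, 0.5, -1.2]
gripper_width: 0.571
finger_force: 26.6
```

jog_arm([
  [0.3,[19,2,0],[0,0,0]],
  [0.3,[0,0,0],[0,0,-0.056]],
  [0.3,[0,0,0],[0,0,-0.056]],
  [0.3,[0,0,0],[0,0,0]],
])

```text
time: 21.35
tool_pos: [0.4592, 0.3006, 0.0475]
tcp_rot: [-0.0, 0.571, 0.821, -0.001]
wrist_force: [0.1, 0.1, -1.6]
gripper_width: 0.57
finger_force: 26.5
```

```bash
python3 - <<'E'
from h import *
np.set_printoptions(precision=4,suppress=True)
s=bot.read_state(); M=rot(s['tcp_rot']).as_matrix(); print(s['tool_pos'],s['gripper_width'],s['finger_force'],'yaw x',np.degrees(np.arctan2(M[1,0],M[0,0])))
print(delta([.4585,.3002,-.0195],s=s))
im=cap('top','t12.png'); a=cv2.imread('pics/top1.png')[210:280,130:250]
c2=viewer.get_calibration('wrist'); w=cap('wrist','w12.png')
print('pred long/short in wrist',w2px(c2,[.458,.3,.009]),w2px(c2,[.489,.218,.009]))
a=cv2.resize(a,None,fx=3,fy=3,interpolation=cv2.INTER_CUBIC); h=np.zeros((480,800,3),np.uint8); h[:210,:360]=a; wb=cv2.cvtColor(w,cv2.COLOR_RGB2BGR)[20:460,110:540]; h[:440,362:792]=wb; cv2.imwrite('pics/c12.png',h)
E
```

```text
[0.4592 0.3006 0.0475] 0.5698444536696387 26.515240967273712 yaw x 110.42154365473199
[-0.0974 -0.667  67.0246]
pred long/short in wrist [311.5882 250.203 ] [312.5759 358.5521]
```

View pics/c12.png

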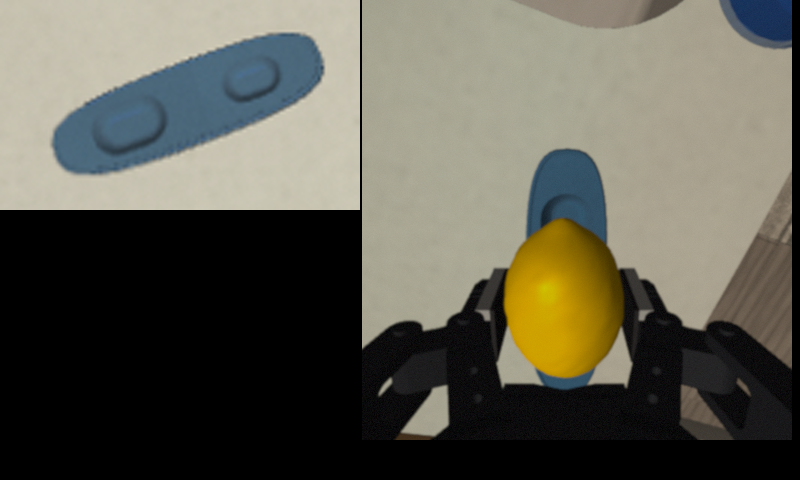

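The dish axis is at wrist u≈314 (predicted 312) and its far hollow edge is where I expected. Lowering the lemon.

jog_arm([
  [0.3,[0,-0.7,20],[0,0,0]],
  [0.3,[0,0,20],[0,0,0]],
  [0.3,[0,0,15],[0,0,0]],
  [0.3,[0,0,7],[0,0,0]],
  [0.3,[0,0,3],[0,0,0]],
  [0.3,[0,0,0],[0,0,0]],
])

```text
time: 22.05
tool_pos: [0.4592, 0.3001, -0.0169]
tcp_rot: [-0.0, 0.571, 0.821, -0.0]
wrist_force: [0.3, 0.1, -1.6]
gripper_width: 0.573
finger_force: 26.5
```

jog_arm([
  [0.3,[0,0,1.5],[0,0,0]],
  [0.3,[0,0,1],[0,0,0]],
  [0.3,[0,0,0.5],[0,0,0]],
  [0.3,[0,0,0],[0,0,0]],
])

```text
time: 22.45
tool_pos: [0.4597, 0.3005, -0.0193]
tcp_rot: [0.0, 0.571, 0.821, 0.001]
wrist_force: [0.7, 0.4, 4.6]
gripper_width: 0.573
finger_force: 26.9
```

jog_arm([
  [0.6,[0,0,0],[0,0,0]],
  [0.7,[0,0,0],[0,0,0]],
  [0.9,[0,0,0],[0,0,0]],
  [0.9,[0,0,0],[0,0,0]],
  [0.9,[0,0,-10],[0,0,0]],
  [0.9,[0,0,-25],[0,0,0]],
  [0.9,[0,0,-30],[0,0,0]],
  [0.9,[0,0,-30],[0,0,0]],
  [0.9,[-15,-3,0],[0,0,0]],
  [0.9,[-38,-7,0],[0,0,0]],
])

```text
time: 23.45
tool_pos: [0.4684, 0.2482, 0.0763]
tcp_rot: [0.001, 0.57, 0.822, 0.001]
wrist_force: [0.7, 0.4, -0.3]
gripper_width: 0.898
finger_force: 0.0
```

jog_arm([
  [0.9,[-38,-7,0],[0,0,0]],
  [0.9,[-38,-7,0],[0,0,0]],
  [0.9,[-38,-7,0],[0,0,0]],
  [0.9,[-38,-7,0],[0,0,0]],
  [0.9,[-38,-7,0],[0,0,0]],
  [0.9,[-38,-7,0],[0,0,0]],
  [0.9,[-38,-7,0],[0,0,0]],
  [0.9,[-32,-5.5,0],[0,0,0]],
  [0.9,[0,0,0],[0,0,0.108]],
  [0.9,[0,0,0],[0,0,0]],
])

```text
time: 24.45
tool_pos: [0.5202, -0.0525, 0.0748]
tcp_rot: [-0.0, 0.616, 0.788, -0.0]
wrist_force: [0.6, -0.2, -0.3]
gripper_width: 0.9
finger_force: 0.0
```

```bash
python3 - <<'E'
from h import *
np.set_printoptions(precision=4,suppress=True)
s=bot.read_state(); M=rot(s['tcp_rot']).as_matrix(); print(s['tool_pos'],s['gripper_width'],s['wrist_force'],'yaw x',np.degrees(np.arctan2(M[1,0],M[0,0])))
c=viewer.get_calibration('top'); c2=viewer.get_calibration('wrist'); cap('top','t13.png');cap('wrist','w13.png')
for n,cc in (('top',c),('wrist',c2)):
  for l,z in (('lemon_mid',.031),('lime_mid',.032)):
    for d in viewer.masks_of(n,l)[:1]:
        v,u=np.nonzero(d['pixels']); w=np.array([px2w(cc,a,b,z)[:2] for a,b in zip(u,v)],np.float32); r=cv2.minAreaRect(w*1000)
        print(n,l,round(d['score'],2),len(u),w.mean(0),np.round(r[0],1),np.round(r[1],1),round(r[2],1))
print(delta([.5215,-.051,-.018],s=s))
E
```

```text
[ 0.5202 -0.0525  0.0748] 0.8999467844773856 [ 0.5869 -0.1671 -0.3209] yaw x 103.92809611561938
top lemon_mid 0.83 732 [0.4574 0.3015] [457.  301.3] [53.8 68.8] 44.7
wrist lemon_mid 0.6 4436 [ 0.5224 -0.0518] [522.6 -52.2] [46.3 61.1] 13.9
wrist lime_mid 0.81 4470 [ 0.5221 -0.0511] [522.5 -51.9] [45.9 60.9] 13.9
[ 1.1043  1.7102 92.8342]
```

jog_arm([
  [0.9,[1,1.7,25],[0,0,0]],
  [0.9,[0,0,30],[0,0,0]],
  [0.9,[0,0,20],[0,0,0]],
  [0.9,[0,0,12],[0,0,0]],
  [0.9,[0,0,6],[0,0,0]],
  [0.65,[0,0,0],[0,0,0]],
  [0.4,[0,0,0],[0,0,0]],
  [0.25,[0,0,0],[0,0,0]],
  [0.25,[0,0,0],[0,0,0]],
  [0.25,[0,0,0],[0,0,0]],
])

```text
time: 25.75
tool_pos: [0.5227, -0.0501, -0.0171]
tcp_rot: [0.001, 0.615, 0.789, 0.0]
wrist_force: [0.1, 0.4, 5.8]
gripper_width: 0.527
finger_force: 25.7
```

jog_arm([
  [0.25,[0,0,-15],[0,0,0]],
  [0.25,[0,0,-25],[0,0,0]],
  [0.25,[0,0,-25],[0,0,0]],
  [0.25,[20,2.5,0],[0,0,0]],
  [0.25,[38,4.5,0],[0,0,0]],
  [0.25,[38,4.5,0],[0,0,0]],
  [0.25,[38,4.5,0],[0,0,0]],
  [0.25,[38,4.5,0],[0,0,0]],
  [0.25,[38,4.5,0],[0,0,0]],
  [0.25,[38,4.5,0],[0,0,0]],
])

```text
time: 26.75
tool_pos: [0.4894, 0.1992, 0.0471]
tcp_rot: [0.0, 0.615, 0.789, 0.0]
wrist_force: [-0.3, -0.3, -1.2]
gripper_width: 0.525
finger_force: 26.0
```

jog_arm([
  [0.25,[21,2.5,0],[0,0,0]],
  [0.25,[0,0,0],[0,0,-0.059]],
  [0.25,[0,0,0],[0,0,-0.059]],
  [0.25,[0,0,0],[0,0,0]],
])

```text
time: 27.15
tool_pos: [0.4869, 0.219, 0.047]
tcp_rot: [-0.0, 0.566, 0.824, -0.0]
wrist_force: [0.2, -0.3, -0.7]
gripper_width: 0.526
finger_force: 26.0
```

```bash
python3 - <<'E'
from h import *
np.set_printoptions(precision=4,suppress=True)
s=bot.read_state(); M=rot(s['tcp_rot']).as_matrix(); print(s['tool_pos'],s['gripper_width'],s['finger_force'],'yaw x',np.degrees(np.arctan2(M[1,0],M[0,0])))
print(delta([.4895,.219,-.0171],s=s))
c2=viewer.get_calibration('wrist'); cap('wrist','w14.png'); z=.032+s['tool_pos'][2]+.0171
for l in ('lime_mid','lemon_mid'):
  for d in viewer.masks_of('wrist',l)[:1]:
    v,u=np.nonzero(d['pixels']); w=np.array([px2w(c2,a,b,z if l[1]=='i' else .031)[:2] for a,b in zip(u,v)]); e=np.linalg.eigh(np.cov(w.T)); a=e[1][:,1]
    print(l,len(u),w.mean(0),'axis yaw deg',np.degrees(np.arctan2(a[1],a[0])),np.sqrt(e[0]))
E
```

```text
[0.4869 0.219  0.047 ] 0.5262220807719215 25.994330495595932 yaw x 110.99762084105792
[-0.9051  2.4292 64.0655]
lime_mid 11057 [0.4866 0.2171] axis yaw deg 110.73075035328948 [0.0117 0.0166]
lemon_mid 10033 [0.4592 0.3027] axis yaw deg 111.77437525573903 [0.0127 0.0177]
```

jog_arm([
  [0.25,[0.8,3,20],[0,0,0]],
  [0.25,[0,0,20],[0,0,0]],
  [0.25,[0,0,14],[0,0,0]],
  [0.25,[0,0,6],[0,0,0]],
  [0.25,[0,0,2],[0,0,0]],
  [0.25,[0,0,0],[0,0,0]],
])

```text
time: 27.9
tool_pos: [0.4899, 0.2205, -0.0147]
tcp_rot: [0.0, 0.567, 0.824, 0.0]
wrist_force: [-0.2, 0.9, -1.2]
gripper_width: 0.527
finger_force: 26.0
```

jog_arm([
  [0.25,[0,0,1.2],[0,0,0]],
  [0.25,[0,0,1],[0,0,0]],
  [0.25,[0,0,0.4],[0,0,0]],
  [0.25,[0,0,0],[0,0,0]],
])

```text
time: 28.3
tool_pos: [0.49, 0.2206, -0.0173]
tcp_rot: [0.0, 0.567, 0.824, 0.0]
wrist_force: [0.0, -0.5, 1.2]
gripper_width: 0.529
finger_force: 26.1
```

jog_arm([
  [0.6,[0,0,0],[0,0,0]],
  [0.7,[0,0,0],[0,0,0]],
  [0.9,[0,0,0],[0,0,0]],
  [0.9,[0,0,0],[0,0,0]],
  [0.9,[0,0,-10],[0,0,0]],
  [0.9,[0,0,-25],[0,0,0]],
  [0.9,[0,0,-35],[0,0,0]],
  [0.9,[0,0,-35],[0,0,0]],
  [0.9,[0,0,-25],[0,0,0]],
  [0.9,[0,0,0],[0,0,0]],
])

```text
time: 29.3
tool_pos: [0.4915, 0.2211, 0.1167]
tcp_rot: [0.002, 0.567, 0.824, 0.003]
wrist_force: [1.2, 1.1, 0.1]
gripper_width: 0.903
finger_force: 0.0
```

```bash
cat > fruit.py <<'E'
from h import *
np.set_printoptions(precision=4,suppress=True)
for n in ('wrist','top'):
  c2=viewer.get_calibration(n); im=cap(n,n+'15.png')
  for l,z in (('lime_mid',.032),('lemon_mid',.031)):
   for d in viewer.masks_of(n,l)[:1]:
    v,u=np.nonzero(d['pixels']); w=np.array([px2w(c2,a,b,z)[:2] for a,b in zip(u,v)]); e=np.linalg.eigh(np.cov(w.T)); a=e[1][:,1]
    print(n,l,round(d['score'],2),len(u),w.mean(0),'yaw',np.degrees(np.arctan2(a[1],a[0]))%180,np.sqrt(e[0]))
E
python3 - <<'E'
from fruit import *
s=bot.read_state(); print(s['tool_pos'],s['wrist_force'],s['joint_pos'])
print(delta([.466,-.2215,s['tool_pos'][2]],s=s))
cap('scene','s15.png')
for l in ('mill','shaker'): print(viewer.recognise('scene',l)[:1])
a=cv2.imread('pics/wrist15.png')[60:420,120:520]; b=cv2.resize(cv2.imread('pics/s15.png')[120:260,290:430],None,fx=2.5,fy=2.5)
h=np.zeros((360,752,3),np.uint8); h[:,:400]=a; h[:350,402:]=b; cv2.imwrite('pics/c15.png',h)
E
```

```text
wrist lime_mid 0.62 3185 [0.4884 0.2193] yaw 111.10998530940711 [0.0115 0.0152]
wrist lemon_mid 0.62 5169 [0.4591 0.3024] yaw 111.20379640211452 [0.0124 0.0174]
top lime_mid 0.88 351 [0.491  0.2116] yaw 23.780957853769564 [0.0099 0.0116]
[0.4891 0.2204 0.1114] [ 0.2574  1.2674 -0.4099] [ 0.2668  0.275  -0.1717  1.1261  0.      1.4727]
[-404.527  -179.2669    0.2684]
[{'at': [0.4571, -0.2847, 0.0969], 'score': 0.92}]
[{'at': [0.4597, -0.2092, 0.0572], 'score': 0.84}]
```

View pics/c15.png

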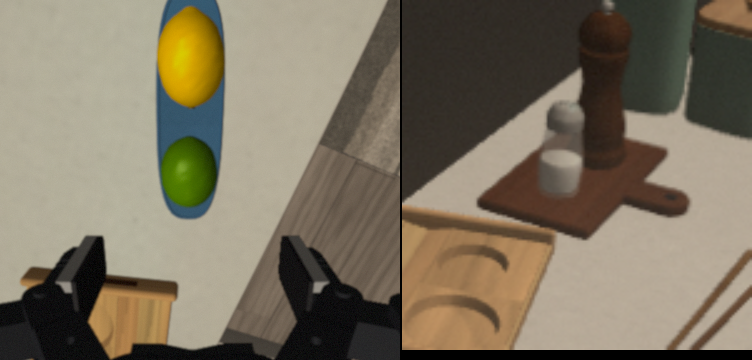

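The lemon and lime both lie lengthwise in the dish, and the mill and shaker stand on the board. Centre spacing is 88.1 mm, as expected. Returning to the shaker.

jog_arm([
  [0.9,[-20,-9,0],[0,0,0]],
  [0.9,[-40,-17.5,0],[0,0,0]],
  [0.9,[-40,-17.5,0],[0,0,0]],
  [0.9,[-40,-17.5,0],[0,0,0]],
  [0.9,[-40,-17.5,0],[0,0,0]],
  [0.9,[-40,-17.5,0],[0,0,0]],
  [0.9,[-40,-17.5,0],[0,0,0]],
  [0.9,[-40,-17.5,0],[0,0,0]],
  [0.9,[-40,-18,0],[0,0,0]],
  [0.8,[-40,-18,0],[0,0,0]],
])

```text
time: 30.75
tool_pos: [0.4684, -0.196, 0.1122]
tcp_rot: [-0.0, 0.567, 0.824, 0.0]
wrist_force: [1.5, -0.9, -0.4]
gripper_width: 0.803
finger_force: 0.0
```

jog_arm([
  [0.8,[-24.5,-12,0],[0,0,0]],
  [0.8,[0,0,0],[0,0,0]],
  [0.8,[0,0,0],[0,0,0]],
])

```text
time: 31.05
tool_pos: [0.466, -0.2215, 0.1119]
tcp_rot: [-0.001, 0.568, 0.823, 0.0]
wrist_force: [0.5, 0.1, 0.0]
gripper_width: 0.801
finger_force: 0.0
```

```bash
python3 - <<'E'
from h import *
np.set_printoptions(precision=4,suppress=True)
s=bot.read_state(); print(s['tool_pos'],s['wrist_force'],s['joint_pos'],s['gripper_width'])
print(delta([.466,-.2215,.031],s=s))
c2=viewer.get_calibration('wrist'); cap('wrist','w16.png')
print([(d['score'],d['at']) for d in viewer.recognise('wrist','shaker')[:2]])
for d in viewer.masks_of('wrist','shaker')[:2]:
    v,u=np.nonzero(d['pixels']); print(d['score'],len(u),u.min(),u.max(),v.min(),v.max())
print('pred top/foot',w2px(c2,[.466,-.2215,.102]),w2px(c2,[.466,-.2215,.012]))
E
```

```text
[ 0.466  -0.2215  0.1119] [0.5108 0.0782 0.0467] [-0.6066  0.2409 -0.218   1.113   0.0003  0.6008] 0.8012438154797398
[-0.0786 -0.0017 80.891 ]
[(0.69, [0.464, -0.2146, 0.0938])]
0.85 3757 286 341 203 284
0.42 23368 308 518 0 132
pred top/foot [313.6586 266.1508] [313.2267 226.6549]
```

jog_arm([
  [0.8,[0,0,20],[0,0,0]],
  [0.8,[0,0,25],[0,0,0]],
  [0.8,[0,0,25],[0,0,0]],
  [0.8,[0,0,10],[0,0,0]],
  [0.4,[0,0,0],[0,0,0]],
  [0.1,[0,0,0],[0,0,0]],
  [0.1,[0,0,0],[0,0,0]],
  [0.1,[0,0,0],[0,0,0]],
  [0.1,[0,0,0],[0,0,0]],
  [0.1,[0,0,0],[0,0,0]],
], force=30)

```text
time: 32.2
tool_pos: [0.4672, -0.2219, 0.0336]
tcp_rot: [0.001, 0.567, 0.824, 0.0]
wrist_force: [0.9, 1.1, 7.1]
gripper_width: 0.381
finger_force: 30.3
```

jog_arm([
  [0.1,[0,0,-15],[0,0,0]],
  [0.1,[0,0,-25],[0,0,0]],
  [0.1,[0,0,-20],[0,0,0]],
  [0.1,[0,0,0],[0,0,0]],
])

```text
time: 32.6
tool_pos: [0.4677, -0.2223, 0.0951]
tcp_rot: [0.002, 0.567, 0.824, 0.0]
wrist_force: [0.7, -0.4, -0.7]
gripper_width: 0.378
finger_force: 29.8
```

```bash
python3 - <<'E'
from h import *
np.set_printoptions(precision=4,suppress=True)
s=bot.read_state(); print(s['tool_pos'],s['gripper_width'],s['finger_force'])
print(delta([.4685,-.0655,s['tool_pos'][2]],s=s))
E
```

```text
[ 0.4677 -0.2223  0.0951] 0.37785604389067545 29.836361887282692
[146.1613  56.6971  -0.4167]
```

jog_arm([
  [0.1,[15,6,0],[0,0,0]],
  [0.1,[28,11,0],[0,0,0]],
  [0.1,[28,11,0],[0,0,0]],
  [0.1,[28,11,0],[0,0,0]],
  [0.1,[28,11,0],[0,0,0]],
  [0.1,[20,7.5,0],[0,0,0]],
  [0.1,[0,0,0],[0,0,0]],
  [0.1,[0,0,0],[0,0,0]],
])

```text
time: 33.4
tool_pos: [0.4671, -0.0627, 0.0918]
tcp_rot: [-0.0, 0.566, 0.824, -0.0]
wrist_force: [-0.2, -0.2, -0.4]
gripper_width: 0.379
finger_force: 29.8
```

```bash
python3 - <<'E'
from h import *
np.set_printoptions(precision=4,suppress=True)
s=bot.read_state(); print(s['tool_pos'],s['gripper_width'],s['finger_force'])
print(delta([.469,-.0645,.03],s=s))
im=cap('top','t17.png'); c=viewer.get_calibration('top')
cap('wrist','w17.png')
# well mouth circle projections vs edge darkness: score offsets of both wells in top1 (before) is occluded; use current top for large well
g=cv2.GaussianBlur(cv2.cvtColor(im,cv2.COLOR_RGB2GRAY),(0,0),.7).astype(float)
def score(x,y,r,z):
    th=np.linspace(0,2*np.pi,120); P=np.array([w2px(c,[x+r*np.cos(t),y+r*np.sin(t),z]) for t in th]).astype(np.float32)
    return cv2.remap(g.astype(np.float32),P[None,:,0],P[None,:,1],cv2.INTER_LINEAR).mean()
best=sorted((score(.4391+dx,.0196+dy,.038,.014),dx,dy) for dx in np.arange(-8,9,1)/1e3 for dy in np.arange(-8,9,1)/1e3)[:5]; print(best)
E
```

```text
[ 0.4671 -0.0627  0.0918] 0.37912113440530215 29.830513504275586
[-2.407   1.1842 61.7597]
[(np.float32(131.6342), np.float64(0.008), np.float64(0.006)), (np.float32(131.66412), np.float64(0.007), np.float64(0.006)), (np.float32(131.67404), np.float64(0.008), np.float64(0.005)), (np.float32(131.73026), np.float64(0.006), np.float64(0.007)), (np.float32(131.7332), np.float64(0.005), np.float64(0.007))]
```

jog_arm([
  [0.1,[-2.4,1.2,15],[0,0,0]],
  [0.1,[0,0,20],[0,0,0]],
  [0.1,[0,0,15],[0,0,0]],
  [0.1,[0,0,9],[0,0,0]],
  [0.1,[0,0,3],[0,0,0]],
  [0.1,[0,0,2],[0,0,0]],
  [0.1,[0,0,0],[0,0,0]],
])

```text
time: 34.2
tool_pos: [0.4699, -0.0656, 0.0286]
tcp_rot: [0.0, 0.567, 0.824, 0.0]
wrist_force: [0.5, -0.1, -0.5]
gripper_width: 0.379
finger_force: 29.8
```

jog_arm([
  [0.1,[0,0,1.5],[0,0,0]],
  [0.1,[0,0,1],[0,0,0]],
  [0.1,[0,0,0],[0,0,0]],
])

```text
time: 34.5
tool_pos: [0.4701, -0.0656, 0.0267]
tcp_rot: [0.001, 0.567, 0.824, 0.0]
wrist_force: [-0.4, -0.8, 6.1]
gripper_width: 0.381
finger_force: 30.4
```

jog_arm([
  [0.5,[0,0,-0.5],[0,0,0]],
  [0.65,[0,0,0],[0,0,0]],
  [0.75,[0,0,0],[0,0,0]],
  [0.75,[0,0,0],[0,0,0]],
  [0.75,[0,0,-10],[0,0,0]],
  [0.75,[0,0,-25],[0,0,0]],
  [0.9,[0,0,-35],[0,0,0]],
  [0.9,[0,0,-40],[0,0,0]],
  [0.9,[0,0,-40],[0,0,0]],
  [0.9,[0,0,0],[0,0,0]],
])

```text
time: 35.5
tool_pos: [0.4718, -0.066, 0.1821]
tcp_rot: [0.004, 0.567, 0.824, 0.001]
wrist_force: [1.1, 0.6, -0.0]
gripper_width: 0.9
finger_force: 0.0
```

```bash
python3 - <<'E'
from h import *
np.set_printoptions(precision=4,suppress=True)
s=bot.read_state(); print(s['tool_pos'],s['gripper_width'],s['wrist_force'])
print(delta([.4672,-.3056,s['tool_pos'][2]],s=s))
c=viewer.get_calibration('scene'); im=cap('scene','s18.png')
print([(d['score'],d['at']) for l in ('shaker','mill') for d in viewer.recognise('scene',l)[:1]])
for d in viewer.masks_of('scene','shaker')[:1]:
    m=d['pixels']; v,u=np.nonzero(m); print(u.min(),u.max(),v.min(),v.max(),'axis tilt', [(r,u[v==r].mean()) for r in range(v.min(),v.max(),6)])
for z in (.005,.05,.095): print(w2px(c,[.4695,-.065,z]))
E
```

```text
[ 0.4718 -0.066   0.1821] 0.9003465782575277 [ 1.0899  0.6222 -0.0065]
[-222.149   -89.8653    0.6124]
[(0.62, [0.4613, -0.0573, 0.0531]), (0.7, [0.4613, -0.2843, 0.0855])]
310 329 189 232 axis tilt [(189, np.float64(320.0)), (195, np.float64(320.0)), (201, np.float64(320.0)), (207, np.float64(319.5)), (213, np.float64(318.5)), (219, np.float64(318.5)), (225, np.float64(318.0)), (231, np.float64(318.0))]
[319.3879 228.529 ]
[320.0506 209.9985]
[320.748  190.4453]
```

jog_arm([
  [0.9,[-20,-8,0],[0,0,0]],
  [0.9,[-33,-13.5,0],[0,0,0]],
  [0.9,[-33,-13.5,0],[0,0,0]],
  [0.9,[-33,-13.5,0],[0,0,0]],
  [0.9,[-33,-13.5,0],[0,0,0]],
  [0.9,[-33,-13.5,0],[0,0,0]],
  [0.9,[-33,-13,0],[0,0,0]],
  [0.9,[-3,-1,0],[0,0,0]],
  [0.9,[0,0,0],[0,0,0]],
  [0.9,[0,0,0],[0,0,0]],
])

```text
time: 36.7
tool_pos: [0.4646, -0.3027, 0.1757]
tcp_rot: [-0.001, 0.567, 0.824, 0.0]
wrist_force: [0.2, 0.2, 0.3]
gripper_width: 0.902
finger_force: 0.0
```

```bash
python3 - <<'E'
from h import *
np.set_printoptions(precision=4,suppress=True)
s=bot.read_state(); print(s['tool_pos'],s['gripper_width'],s['wrist_force'],s['joint_pos'])
print(delta([.4672,-.3056,.089],s=s))
c2=viewer.get_calibration('wrist'); cap('wrist','w19.png')
for d in viewer.masks_of('wrist','mill')[:2]:
    v,u=np.nonzero(d['pixels']); print(d['score'],len(u),u.min(),u.max(),v.min(),v.max())
print('pred fin',w2px(c2,[.4672,-.3056,.172]),'head edges',w2px(c2,[.4422,-.3056,.145]),w2px(c2,[.4922,-.3056,.145]))
E
```

```text
[ 0.4646 -0.3027  0.1757] 0.9016134944319241 [0.1785 0.1978 0.3319] [-0.7289  0.2735 -0.0057  1.2935  0.0003  0.4766]
[-3.7989  1.4532 86.6739]
0.56 6136 280 354 185 293
pred fin [316.1269 275.9266] head edges [280.1203 246.8427] [350.4093 271.9928]
```

jog_arm([
  [0.9,[-3.5,1.5,0],[0,0,0]],
  [0.9,[0,0,20],[0,0,0]],
  [0.9,[0,0,25],[0,0,0]],
  [0.9,[0,0,25],[0,0,0]],
  [0.9,[0,0,16],[0,0,0]],
  [0.6,[0,0,0],[0,0,0]],
  [0.3,[0,0,0],[0,0,0]],
  [0.3,[0,0,0],[0,0,0]],
  [0.3,[0,0,0],[0,0,0]],
  [0.3,[0,0,0],[0,0,0]],
], force=40)

```text
time: 37.8
tool_pos: [0.4683, -0.3069, 0.0915]
tcp_rot: [0.001, 0.567, 0.824, -0.0]
wrist_force: [0.8, -0.4, 4.9]
gripper_width: 0.545
finger_force: 41.9
```

jog_arm([
  [0.3,[0,0,-10],[0,0,0]],
  [0.3,[0,0,-25],[0,0,0]],
  [0.3,[0,0,-30],[0,0,0]],
  [0.3,[0,0,-30],[0,0,0]],
  [0.3,[0,0,-25],[0,0,0]],
  [0.3,[0,0,0],[0,0,0]],
  [0.3,[0,0,0],[0,0,0]],
])

```text
time: 38.5
tool_pos: [0.4674, -0.3065, 0.2104]
tcp_rot: [0.0, 0.567, 0.824, -0.0]
wrist_force: [-0.7, 0.8, -2.5]
gripper_width: 0.54
finger_force: 41.7
```

```bash
python3 - <<'E'
from h import *
np.set_printoptions(precision=4,suppress=True)
s=bot.read_state(); print(s['tool_pos'],s['gripper_width'],s['finger_force'],s['wrist_force'])
print(delta([.441,.0203,s['tool_pos'][2]],s=s))
E
```

```text
[ 0.4674 -0.3065  0.2104] 0.5401866669908376 41.74484958406538 [-0.6711  0.8476 -2.4675]
[314.6655  91.9309  -0.0794]
```

jog_arm([
  [0.3,[14,4,0],[0,0,0]],
  [0.3,[28,8,0],[0,0,0]],
  [0.3,[36,10.5,0],[0,0,0]],
  [0.3,[36,10.5,0],[0,0,0]],
  [0.3,[36,10.5,0],[0,0,0]],
  [0.3,[36,10.5,0],[0,0,0]],
  [0.3,[36,10.5,0],[0,0,0]],
  [0.3,[36,10.5,0],[0,0,0]],
  [0.3,[32,9.5,0],[0,0,0]],
  [0.3,[19,5.5,0],[0,0,0]],
])

```text
time: 39.5
tool_pos: [0.4395, 0.0171, 0.2093]
tcp_rot: [-0.001, 0.566, 0.824, -0.0]
wrist_force: [-0.0, -0.7, -3.0]
gripper_width: 0.542
finger_force: 41.7
```

jog_arm([
  [0.3,[5,1.5,0],[0,0,0]],
  [0.3,[0,0,0],[0,0,0]],
  [0.3,[0,0,20],[0,0,0]],
  [0.3,[0,0,25],[0,0,0]],
  [0.3,[0,0,25],[0,0,0]],
  [0.3,[0,0,15],[0,0,0]],
  [0.3,[0,0,0],[0,0,0]],
  [0.3,[0,0,0],[0,0,0]],
])

```text
time: 40.3
tool_pos: [0.441, 0.0188, 0.1255]
tcp_rot: [-0.0, 0.567, 0.823, -0.0]
wrist_force: [0.5, 0.3, -2.2]
gripper_width: 0.54
finger_force: 41.9
```

```bash
python3 - <<'E'
from h import *
np.set_printoptions(precision=4,suppress=True)
s=bot.read_state(); print(s['tool_pos'],s['gripper_width'],s['finger_force'],s['wrist_force'])
print(delta([.441,.0203,.095],s=s))
c=viewer.get_calibration('scene'); cap('scene','s20.png')
for d in viewer.masks_of('scene','mill')[:1]:
    v,u=np.nonzero(d['pixels']); print([(r,u[v==r].min(),u[v==r].max()) for r in range(v.min(),v.max()+1,8)])
f=.012+s['tool_pos'][2]-.0905; t=s['tool_pos']
for z in (0,.02,.06,.115): print(w2px(c,[t[0],t[1],f+z]))
E
```

```text
[0.441  0.0188 0.1255] 0.5403861889873643 41.90135657438077 [ 0.5002  0.255  -2.2052]
[ 1.3384  0.5793 30.5039]
[(155, np.int64(311), np.int64(314)), (163, np.int64(302), np.int64(321)), (171, np.int64(299), np.int64(324)), (179, np.int64(299), np.int64(324)), (187, np.int64(299), np.int64(324)), (195, np.int64(300), np.int64(322)), (203, np.int64(301), np.int64(323)), (211, np.int64(299), np.int64(324)), (219, np.int64(296), np.int64(325)), (227, np.int64(297), np.int64(326)), (235, np.int64(296), np.int64(326))]
[311.3708 234.2622]
[311.5879 225.2748]
[312.0404 206.5634]
[312.7049 179.133 ]
```

jog_arm([
  [0.3,[1,0.6,12],[0,0,0]],
  [0.3,[0,0,12],[0,0,0]],
  [0.3,[0,0,7],[0,0,0]],
  [0.3,[0,0,5],[0,0,0]],
  [0.3,[0,0,2],[0,0,0]],
  [0.3,[0,0,0],[0,0,0]],
])

```text
time: 41.0
tool_pos: [0.4413, 0.0206, 0.0875]
tcp_rot: [0.0, 0.567, 0.824, 0.0]
wrist_force: [-0.0, -0.4, -2.5]
gripper_width: 0.536
finger_force: 41.9
```

jog_arm([
  [0.3,[0,0,1.5],[0,0,0]],
  [0.3,[0,0,1],[0,0,0]],
  [0.3,[0,0,0.8],[0,0,0]],
  [0.3,[0,0,0],[0,0,0]],
])

```text
time: 41.4
tool_pos: [0.4415, 0.0206, 0.0845]
tcp_rot: [0.0, 0.567, 0.824, 0.0]
wrist_force: [-0.3, 0.2, 2.2]
gripper_width: 0.54
finger_force: 42.2
```

jog_arm([
  [0.6,[0,0,0],[0,0,0]],
  [0.75,[0,0,0],[0,0,0]],
  [0.9,[0,0,0],[0,0,0]],
  [0.9,[0,0,0],[0,0,0]],
  [0.9,[0,0,-10],[0,0,0]],
  [0.9,[0,0,-25],[0,0,0]],
  [0.9,[0,0,-35],[0,0,0]],
  [0.9,[0,0,-40],[0,0,0]],
  [0.9,[0,0,-20],[0,0,0]],
  [0.9,[0,0,0],[0,0,0]],
])

```text
time: 42.4
tool_pos: [0.4425, 0.0205, 0.2175]
tcp_rot: [0.003, 0.567, 0.824, 0.001]
wrist_force: [0.6, -0.7, 0.4]
gripper_width: 0.904
finger_force: 0.0
```

```bash
python3 - <<'E'
from fruit import *
s=bot.read_state(); print(s['time'],s['tool_pos'],s['gripper_width'],s['wrist_force'])
c=viewer.get_calibration('scene'); cap('scene','s21.png')
for l in ('mill','shaker','lemon_mid','lime_mid'):
  for d in viewer.masks_of('scene',l)[:1]:
    v,u=np.nonzero(d['pixels']); print(l,round(d['score'],2),'bot',v.max(),'top',v.min(),[(r,(u[v==r].min()+u[v==r].max())/2) for r in range(v.min(),v.max()+1,10)])
for z in (0,.06,.115,.16): print(w2px(c,[.4415,.0206,.005+z]))
print('shaker',w2px(c,[.47,-.0655,.005]),w2px(c,[.47,-.0655,.095]))
c=viewer.get_calibration('wrist')
for l,h,p in (('mill',.165,(.4415,.0206)),('shaker',.095,(.47,-.0655))):
  for d in viewer.masks_of('wrist',l)[:1]:
    v,u=np.nonzero(d['pixels']); print(l,u.min(),u.max(),v.min(),v.max(),w2px(c,[*p,.005]),w2px(c,[*p,h]))
E
```

```text
wrist lime_mid 0.63 2653 [0.4891 0.2208] yaw 101.51419090704486 [0.0122 0.015 ]
wrist lemon_mid 0.18 14629 [ 0.4746 -0.0022] yaw 104.34828142048173 [0.0442 0.0624]
top lime_mid 0.72 547 [0.4873 0.2198] yaw 106.2968395509741 [0.0116 0.015 ]
top lemon_mid 0.65 705 [0.4583 0.3015] yaw 105.39618257599429 [0.0131 0.0174]
42.7 [0.4406 0.0207 0.2132] 0.9008723687713521 [ 0.3762 -0.2201  0.2565]
mill 0.77 bot 259 top 177 [(177, np.float64(310.0)), (187, np.float64(310.0)), (197, np.float64(310.0)), (207, np.float64(309.5)), (217, np.float64(310.0)), (227, np.float64(310.0)), (237, np.float64(310.0)), (247, np.float64(309.5)), (257, np.float64(310.0))]
lemon_mid 0.97 bot 350 top 307 [(307, np.float64(204.5)), (317, np.float64(203.5)), (327, np.float64(202.0)), (337, np.float64(200.5)), (347, np.float64(198.5))]
lime_mid 0.93 bot 306 top 275 [(275, np.float64(223.5)), (285, np.float64(222.5)), (295, np.float64(222.0)), (305, np.float64(220.0))]
[310.2319 252.7407]
[310.8366 226.5279]
[311.4367 200.5842]
[311.9633 177.877 ]
shaker [319.2981 228.3533] [320.6522 190.2847]
mill 281 343 173 259 [313.332  201.9703] [314.0283 245.9364]
shaker 289 325 259 316 [309.9924 274.0129] [309.4225 310.1775]
```

```bash
python3 -c "
from bench import bot
print(bot.close_job())"
```

```text
the job is handed in; nothing more can be done
None
```

I handed in the job at about 43 s of the 144 s allowed: the last camera checks showed the lemon and lime seated lengthwise in their hollows and the mill and shaker upright in their wells, but the hand-in gave no verdict.

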